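Start the crank spindle of a capping fixture in its threaded boss

ROBOT

A 6-joint arm with a two-finger parallel gripper is mounted at the origin on the work surface. World frame = base frame: x ahead of the robot, y to its left, z up, the work surface at z = 0. Lengths are in m, angles in rad, forces in N, time in s.
With the tool pointing down it reaches from about 0.35 to 0.775 m from the base axis. Payload 5.5 kg.
Tool frame: the origin (TCP) lies midway between the tips of the shut fingers; the grasp point (between the pads) lies grip_point_offset behind it (grip_point_offset is the distance from the TCP to the grasp point, in m); z points along the fingers, y is the direction in which the jaws open and shut (so a half turn about z gives the same grasp; the last joint's range is limited). The gripper opens to 85 mm and grips with 20 to 120 N. Pads are 22 mm wide; open, the fingers measure 114 mm over their backs; the gripper's body (76 mm by 85 mm) begins 54 mm behind the grasp point. The pads swing forward as they close: fully open they stand 13 mm farther back than shut.
Start: joints at [-1.281, 0.313, 0.046, 1.304, 0, 1.431], TCP at [0.24, -0.523, 0.231] pointing down, gripper open.
Joint ranges: [-2.76, 2.76], [-0.86, 1.69], [-1.03, 1.26], [-2.2, 2.34], [-1.47, 1.5], [-3.14, 3.14]. Speed limits (rad/s): [2.57, 2.57, 3.14, 3.14, 3.14, 3.14].

INTERFACE

Orientations are given as a unit quaternion [w, x, y, z].
In Python, from workcell import * gives the robot as it stands.
- The arm moves only by the tool send_rows, never from a script. Its argument "series" is one flat list of numbers, 7 for each row, row after row: the shift along the tool's x, y, z in cm, then the turn, a rotation vector about the tool's x, y, z in degrees, then the opening, from 0 (shut) to 1 (fully open). A call has 1 to 10 rows; each row is the pose to reach, as a shift and turn from the pose commanded when the call began, along the tool's axes at that moment; what a row does not reach only later rows make up. A row lasts 1/12 s, in which the tool goes at most 41.7 mm and 7.16 degrees, less where a joint would pass 70% of its speed; a pose out of reach is approached as far as the arm can. A call with a gripper value outside its range is refused whole. The fingers move at their own pace and stop on an object; "newtons" is the grip in N (left out, the last holds). Time passes only in rows, so rows that repeat a pose let the fingers close. It gives the time, the measured TCP pose, the force and the opening at its end, in the units of the state.
- get_state(): the state, without advancing time (a new reading comes with each control period).
- read_camera(name): name is "scene" or "top" or "wrist"; returns the picture (400x640x3 uint8, blue, green, red); there is no depth.
- camera_info(name): a dict with "K" (3x3 intrinsics, pixels), "xyz" and "attitude" of the camera in the world. Camera axes: x right, y down, z forward; pixel columns grow to the right and rows downward; lengths in m; the calibration is good to about 2 mm. A picture is of the moment at which its call begins: read the wrist's pose just before it. camera_info takes no time and is no camera call; for the wrist camera it gives the pose at the moment of the call.
- hand_in(): hands the job in, once; it reports no verdict.
Trained networks look in the newest picture that a camera, given by its name, has taken for a name from the list of things; names that differ only in an ending like _2 or _b are one class to them, and where a whole thing is asked for, a point or a joint stands for the part that bears it (a point fixed in the world has none). Each returns a list of dicts, best first, with "p" (0 to 1); they miss things now and then, are a little off and sometimes report something else, mostly with a low value. They report only what shows in the picture. A call takes as long as a camera call.
- silhouettes(camera, label): "pixels" (400x640 bool, what is visible of it) and "box" ([left, top, width, height] in pixels, round what is visible of it).
The state is a dict: "clock": time; "joint_pos": joint angles; "qvel": joint speeds; "tau": joint torques, N m; "tcp_pos": TCP position; "orientation": TCP orientation; "wrist_force": force on the tool from outside, world axes, zero at the start; "ft_torque": the same for the moment, N m; "finger_gap": finger opening in m.
Only numpy, scipy, OpenCV 4.12 (cv2) and the standard library are available. Lean on these libraries where they do the work, as an engineer would, in place of code of your own. Each camera call takes 0.05 s, during which the arm holds its last target. There are 200 camera calls.

TASK

The crank spindle of the capping fixture only rests in the mouth of its brass boss with its thread not engaged, and turned straight forward it would bind. Take hold of the red crank handle and, pressing it down lightly, turn the crank backward (anticlockwise seen from above) until you feel the spindle drop into the thread start, then turn it forward (clockwise) one full turn so that it is started. Finish while still holding the handle there at rest, and do not disturb the other things on the bench.

Things in the scene. Friction and masses are not known exactly. Their poses are not given: they have to be found in the camera images.
- handle: Red upright cylinder on the end of the black crank arm, 26 mm diameter, 45 mm tall, 55 mm from the spindle axis; origin at the centre of its underside, z up. It spins freely on its own axis, so the gripper can keep one orientation all round. It is sprung along its pin: 12 mm down or up against 0.4 N per mm, so 5 mm down presses the spindle with 2 N
- handle_top (a point): centre of the handle's top face, 45 mm above its underside, about 230 mm above the table at the start. The arm's top is 14 mm below the handle's underside; nothing within 100 mm of the handle stands higher than its underside, and nothing hinders the gripper round the circle
- boss_mouth (a point): centre of the top face of the brass boss (48 mm diameter), 125 mm above the table, on the spindle axis; the crank turns about the vertical through this point. The thread is right-handed, 8 mm lead (8 mm down per forward turn)
- fixture: gold capping fixture, fixed to the table: base plate 190 x 290 x 14 mm, bridge bar 250 mm long along its y on two posts, top at 105 mm, boss in the middle; origin on the table under the spindle axis, z up
- turn (a joint): crank angle, rad: grows forward (clockwise from above), falls backward; at 0 the arm points along the fixture's +x. Starts between -0.7 and 0.7 and turns endlessly with 0.05 N m (1 N at the handle). The thread start is hidden: 0.6 to 3.3 rad backward of the start angle, the drop complete within 0.3 rad more; 1.2 rad past the drop it binds
- spindle (a joint): depth of the spindle (0.6 kg) below the thread's crest, m, grows downward. Starts at 0.0005 to 0.0045; backward it rises nearly to 0, then drops under its weight to about 0.0077 (a hand keeping its height feels 3 N less resistance); then 2 mm upward play, 0.016 after one forward turn, bottom stop 0.0215. Forward without the drop it binds near 0.005
- jar: white plastic jar, 52 mm diameter, 50 mm tall, standing under the boss on the fixture's plate; leave it; origin under its centre
- spare_jar: amber jar with black lid, 60 mm diameter, 70 mm tall, loose on the table; leave it; origin under its centre
- spray: clear bottle with blue cap, 56 mm diameter, 160 mm tall, loose on the table; leave it; origin under its centre
- spanner: steel spanner lying loose on the table; leave it
- driver: screwdriver with yellow handle lying loose on the table; leave it
- cap_a: white jar cap, 52 mm diameter, 18 mm tall, loose on the table; leave it; origin under its centre
- cap_b: black jar cap, same size, loose on the table; leave it; origin under its centre

How it is judged:
On the way:
1. turned backward until the spindle drops into the thread start (value of joint spindle between 0.006 and 0.0105 m and value of joint turn below -0.9 rad), for 0.1 s.
At the end, for the whole second after the job is handed in: The spindle has sunk 13.8 to 18.2 mm below the crest (one forward turn after the drop, within about a quarter turn), the crank and spindle are at rest, and the fingers still hold the handle (value of joint spindle between 0.0138 and 0.0182 m and velocity of joint turn between -0.15 and 0.15 rad/s and contact force between the fingers and handle above 4 N); the arm keeps its last pose, push and grip.
It fails at once if a loose bystander is pushed more than 20 mm (distance of any of jar, spare_jar, spray, spanner, driver, cap_a, cap_b from where it was at the start of the episode above 0.02 m).
It also fails if it takes over 72 s, if anything falls off the work surface, if the arm or the gripper's body presses on something with over 40 N, if the wrist force passes 120 N, or if a joint passes its speed limit or range.

## Working session

There is one attempt and no reset: what is moved stays moved. The work goes in short steps, Python scripts to look and compute and a tool call to move; the robot and the scene stay as the last step left them, time stands still between calls to the robot, and variables do not carry over. Pictures are saved under pics/ and viewed, about 8 in all and at most 12, crops included, and the job is handed in when it is done.

Besides the shell and the picture viewer there is one more tool, called after ">>>" by a JSON object that holds its "op" and its "data", one argument or row to a line. send_rows: Moves the arm, as the interface text tells. Its arguments: {"type":"object","properties":{"series":{"type":"array"},"newtons":{"type":"number"}},"required":["series"]}

```bash
mkdir -p pics; python3 - <<'E'
from workcell import *
import cv2,numpy as np
s=get_state();print(s)
ims=[]
for n in("scene","top"):
    im=read_camera(n);c=camera_info(n);print(n,c)
    cv2.imwrite(f"pics/{n}0.png",im)
    for l in("handle","boss_mouth","fixture"):
        try:
            for d in silhouettes(n,l)[:2]:
                m=d["pixels"];ys,xs=np.nonzero(m);print(l,d["p"],d["box"],xs.mean(),ys.mean())
        except Exception as e:print(l,e)
E
```

```text
{'clock': 0.0, 'joint_pos': array([-1.28058023e+00,  3.14014077e-01,  4.49997428e-02,  1.30359555e+00,
        1.06687139e-05,  1.43118396e+00]), 'qvel': array([-0.00222649, -0.00156124,  0.00055969,  0.00016259,  0.0004272 ,
        0.00051359]), 'tau': array([-1.07031294e-03, -4.80622101e+01,  2.98534763e+01,  1.94330671e-02,
       -2.54894712e-04, -3.17886688e-06]), 'tcp_pos': array([ 0.23945473, -0.52221971,  0.23040958]), 'orientation': array([-9.04609272e-04,  9.76994288e-01,  2.13263543e-01, -6.28982983e-05]), 'wrist_force': array([0.03253297, 0.37103051, 0.4752714 ]), 'ft_torque': array([ 0.02537528, -0.01924683,  0.00110344]), 'finger_gap': 0.0854742574993176}
scene {'K': array([[475.33653412,   0.        , 319.35827095],
       [  0.        , 475.33653412, 196.34463037],
       [  0.        ,   0.        ,   1.        ]]), 'xyz': array([ 1.49602411, -0.45514518,  1.19030314]), 'attitude': array([-0.33083203,  0.77303099,  0.50089489, -0.20512816])}
handle 0.56 [349.9, 180.6, 6.7, 14.5] 352.74107142857144 186.6875
boss_mouth 0.86 [292.9, 175.9, 103.7, 77.3] 343.2661467219108 216.29929320009748
fixture 0.87 [296.8, 172.8, 95.8, 77.4] 343.1587804878049 216.29804878048782
fixture 0.24 [335.4, 173.5, 23.3, 29.4] 347.11227154047 186.01566579634465
top {'K': array([[451.25968398,   0.        , 331.55715897],
       [  0.        , 451.25968398, 196.68181789],
       [  0.        ,   0.        ,   1.        ]]), 'xyz': array([ 0.27351537, -0.02226561,  1.4855196 ]), 'attitude': array([ 0.07161496, -0.69442508,  0.71406788, -0.05246111])}
boss_mouth 0.75 [265.0, 166.5, 91.2, 67.0] 309.4442207007652 200.12323801852597
fixture 0.59 [264.4, 166.8, 89.4, 69.0] 309.2738703339882 200.27563850687622
fixture 0.59 [297.7, 167.1, 14.4, 46.4] 304.92857142857144 188.29761904761904
```

```bash
python3 - <<'E'
import cv2,numpy as np
a=cv2.imread("pics/scene0.png")[140:280,250:450];b=cv2.imread("pics/top0.png")[130:270,210:410]
cv2.imwrite("pics/c0.png",np.vstack([cv2.resize(x,None,fx=3,fy=2.1*3/2.1,interpolation=2)[:300+120] for x in(a,)]))
def r(x):return cv2.resize(x,None,fx=3,fy=3,interpolation=cv2.INTER_CUBIC)
cv2.imwrite("pics/c0.png",r(a));cv2.imwrite("pics/c1.png",r(b))
E
```

```text
(no output)
```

View pics/c0.png

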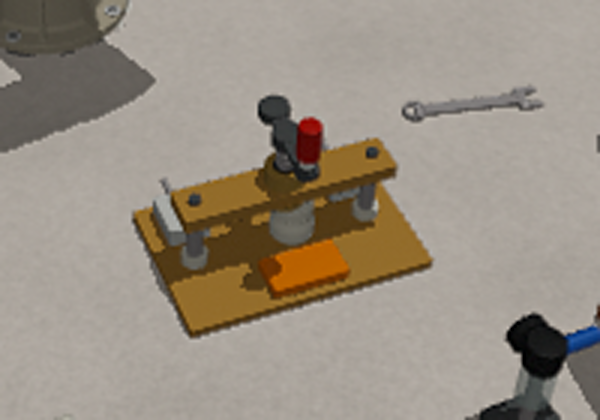

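View pics/c1.png

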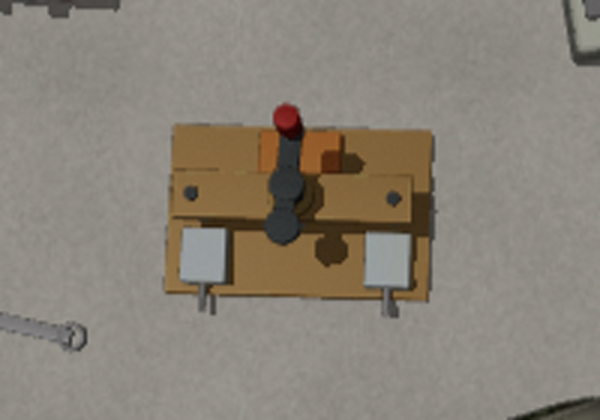

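View pics/top0.png

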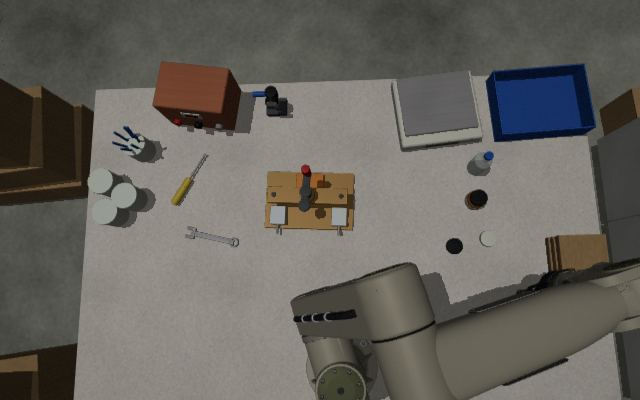

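Scene crop: red handle at about full-image (353,187), arm pointing away from the base, bridge with boss below. Top: handle top at about (305,168), hub (305,191), fixture nearly axis-aligned; spanner and screwdriver sit well left, jars right.

```bash
cat >h.py <<'E'
from workcell import *
import cv2,numpy as np
from scipy.spatial.transform import Rotation as R
def rot(q): return R.from_quat([q[1],q[2],q[3],q[0]])
def ray(c,uv):
    d=np.linalg.inv(c["K"])@[uv[0],uv[1],1]; return rot(c["attitude"]).apply(d)
def atz(c,uv,z):
    d=ray(c,uv); return c["xyz"]+d*(z-c["xyz"][2])/d[2]
def proj(c,P):
    p=rot(c["attitude"]).inv().apply(np.atleast_2d(P)-c["xyz"])@c["K"].T
    return p[:,:2]/p[:,2:]
def red(im,box=None):
    h=cv2.cvtColor(im,cv2.COLOR_BGR2HSV);m=((h[...,0]<5)|(h[...,0]>173))&(h[...,1]>170)&(h[...,2]>60)
    if box: k=np.zeros_like(m);k[box[1]:box[3],box[0]:box[2]]=1;m&=k
    return m
E
python3 - <<'E'
from h import *
from scipy.optimize import least_squares
obs=[]
for n,b in(("scene",(340,170,365,205)),("top",(295,155,320,180))):
    im=cv2.imread(f"pics/{n}0.png");m=red(im,b);ys,xs=np.nonzero(m);print(n,m.sum(),xs.min(),xs.max(),ys.min(),ys.max(),xs.mean(),ys.mean())
    obs.append((camera_info(n),m))
# centroid of rendered cylinder silhouette (convex hull) vs observed
th=np.linspace(0,2*np.pi,40)
cyl=np.array([[.013*np.cos(t),.013*np.sin(t),z] for t in th for z in(0,.045)])
def f(p):
    r=[]
    for c,m in obs:
        h=cv2.convexHull(proj(c,cyl+p).astype(np.float32)[:,None]);M=cv2.moments(h)
        ys,xs=np.nonzero(m);r+=[M['m10']/M['m00']-xs.mean(),M['m01']/M['m00']-ys.mean()]
    return r
s=least_squares(f,[.45,0,.185]);print("handle",s.x,s.fun)
s2=least_squares(lambda q:f([q[0],q[1],.185]),[.45,0]);print(s2.x,s2.fun)
c=obs[1][0]
g=lambda x,y:(210+x/3,130+y/3)
print("hub",atz(c,g(286,184),.175),"cw",atz(c,g(283,224),.185))
for q in((173,125),(432,131),(429,301),(165,292)):print("corner",atz(c,g(*q),.014))
for q in((172,170),(411,177),(411,223),(172,217)):print("bridge",atz(c,g(*q),.105))
E
```

```text
scene 105 349 356 179 193 352.43809523809523 186.35238095238094
top 49 302 309 165 172 305.0816326530612 168.91836734693877
handle [0.58463885 0.08454481 0.18757566] [-0.10549082  0.00361525 -0.07305088 -0.06367287]
[0.5841118 0.0851521] [-0.06044688  0.46180169 -0.20127463  0.32718694]
hub [0.52516559 0.08767731 0.175     ] cw [0.48365574 0.09036861 0.185     ]
corner [0.62725449 0.22695597 0.014     ]
corner [ 0.61107641 -0.06246958  0.014     ]
corner [ 0.4216622  -0.05276861  0.014     ]
corner [0.43971848 0.23585438 0.014     ]
bridge [0.55717546 0.21261688 0.105     ]
bridge [ 0.54198808 -0.03655383  0.105     ]
bridge [ 0.49365871 -0.03504204  0.105     ]
bridge [0.50740191 0.2126351  0.105     ]
```

Axis (0.525,0.0875) agrees from hub, base corners and bridge; the handle comes out 59 mm away instead of 55, so it needs a closer check. I'll rise and move over, turning the tool to yaw 90°.

>>> {"op": "send_rows", "data": {
  "series": [0,0,-3,0,0,-6.5,1,0,0,-6,0,0,-13,1,0,0,-10,0,0,-19.5,1,2.8,-2.05,-10,0,0,-26,1,5.6,-4.1,-10,0,0,-32.5,1,8.4,-6.15,-10,0,0,-39,1,11.2,-8.2,-10,0,0,-45.5,1,14,-10.25,-10,0,0,-52,1,16.8,-12.3,-10,0,0,-58.5,1,19.6,-14.35,-10,0,0,-65.4,1],
  "newtons": 40
}}

```text
clock: 1.23
tcp_pos: [0.3584, -0.3091, 0.3315]
orientation: [0.0, 0.705, 0.709, -0.0]
wrist_force: [0.6, -0.1, 0.2]
finger_gap: 0.0856
```

```bash
cat >>h.py <<'E'
def st(goal=None):
    s=get_state();r=rot(s["orientation"]);p=s["tcp_pos"]
    print("t",round(s["clock"],2),"p",p.round(4),"x",r.as_matrix()[:,0].round(3),"z",r.as_matrix()[:,2].round(3),"j",s["joint_pos"].round(2),"F",s["wrist_force"].round(2),"gap",round(s["finger_gap"],4))
    if goal is not None: print("shift cm",(r.inv().apply(np.array(goal)-p)*100).round(2))
E
python3 -c "
from h import *
st([.583,.085,.33])
import workcell;print([(n,getattr(workcell,n)) for n in dir(workcell) if 'grip' in n.lower()])"
```

```text
t 1.23 p [ 0.3584 -0.3091  0.3315] x [-0.006  1.    -0.001] z [ 0.    -0.001 -1.   ] j [-0.88  0.1   0.02  1.49  0.    0.68] F [ 0.59 -0.08  0.17] gap 0.0856
shift cm [39.28 22.68  0.14]
[('grip_point_offset', 0.0187)]
```

>>> {"op": "send_rows", "data": {
  "series": [3.5,2,0,0,0,0,1,7,4,0,0,0,0,1,10.5,6.1,0,0,0,0,1,14,8.1,0,0,0,0,1,17.5,10.1,0,0,0,0,1,21,12.1,0,0,0,0,1,24.5,14.1,0,0,0,0,1,28,16.2,0,0,0,0,1,31.5,18.2,0,0,0,0,1,34,19.6,0,0,0,0,1]
}}

```text
clock: 2.07
tcp_pos: [0.5549, 0.0325, 0.3312]
orientation: [0.0, 0.706, 0.708, 0.0]
wrist_force: [-0.1, -0.3, 0.2]
finger_gap: 0.0855
```

>>> {"op": "send_rows", "data": {
  "series": [2.6,1.5,0,0,0,0,1,5.3,3.1,0,0,0,0,1,5.3,3.1,0,0,0,0,1,5.3,3.1,0,0,0,0,1]
}}

```text
clock: 2.4
tcp_pos: [0.5851, 0.0839, 0.3304]
orientation: [-0.0, 0.706, 0.708, -0.001]
wrist_force: [-0.3, -1.2, -0.4]
finger_gap: 0.0855
```

```bash
python3 -c "
from h import *
c=camera_info('wrist');im=read_camera('wrist');cv2.imwrite('pics/w0.png',im)
np.savez('w0.npz',K=c['K'],xyz=c['xyz'],attitude=c['attitude'])
st();print(c['xyz']);m=red(im);ys,xs=np.nonzero(m);print(m.sum(),xs.mean(),ys.mean(),xs.min(),xs.max(),ys.min(),ys.max())
print(proj(c,[[.525,.0875,.125],[.583,.085,.23]]))
for l in('handle','boss_mouth'):
  for d in silhouettes('wrist',l)[:2]:print(l,d['p'],d['box'])
"
```

```text
t 2.45 p [0.5847 0.0828 0.3308] x [-0.002  1.    -0.   ] z [-0.001 -0.    -1.   ] j [ 0.01  0.34  0.33  1.56 -0.    1.57] F [-0.2  -0.46 -0.13] gap 0.0853
[0.58522039 0.16601223 0.47389186]
472 318.1228813559322 191.96398305084745 306 330 180 204
[[273.03103546 164.06596723]
 [317.65169566 191.98093666]]
handle 0.72 [306.9, 169.6, 27.2, 36.0]
boss_mouth 0.81 [206.7, 48.2, 143.5, 197.7]
```

View pics/w0.png

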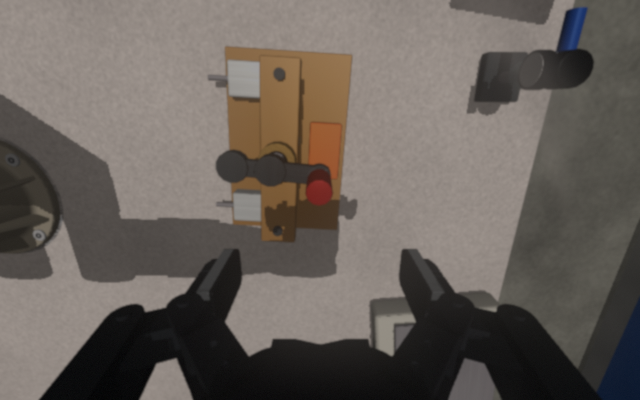

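The wrist picture shows the red handle at (318,190), where it was predicted (318,192). Hub is at about (272,167), boss behind it at about (277,160). I'll refine the handle and axis from it.

```bash
python3 - <<'E'
from h import *
from scipy.optimize import least_squares
c=dict(np.load('w0.npz'));im=cv2.imread('pics/w0.png');print(c['K'][0,0])
m=red(im);ys,xs=np.nonzero(m)
th=np.linspace(0,2*np.pi,40)
cyl=np.array([[.013*np.cos(t),.013*np.sin(t),z] for t in th for z in(0,.045)])
def H(p):return cv2.convexHull(proj(c,cyl+p).astype(np.float32)[:,None])
def f(q):
    M=cv2.moments(H([q[0],q[1],.185]));return M['m10']/M['m00']-xs.mean(),M['m01']/M['m00']-ys.mean()
s=least_squares(f,[.583,.085]);h=H([*s.x,.185])[:,0];print(s.x,h.min(0),h.max(0),cv2.contourArea(h))
for n,q,z in(("hub",(272,167),.175),("corner",(226,46),.014),("corner",(352,55),.014),("corner",(336,230),.014),("corner",(233,226),.014),
 ("bolt",(279,74),.105),("bolt",(278,230),.105),("br",(260,57),.105),("br",(300,57),.105),("br",(295,241),.105),("br",(262,240),.105)):print(n,atz(c,q,z))
cv2.imwrite('pics/w0c.png',cv2.resize(im[100:260,190:370],None,fx=4,fy=4,interpolation=2)[:600])
E
```

```text
278.2387597809847
[0.58330854 0.07927433] [304.03366 172.24962] [331.9545  210.76918] 866.8704477970023
hub [0.53232922 0.09546254 0.175     ]
corner [0.44538921 0.2401854  0.014     ]
corner [0.63215431 0.22876142 0.014     ]
corner [ 0.61458341 -0.05978356  0.014     ]
corner [ 0.42718534 -0.05248043  0.014     ]
bolt [0.53457415 0.19512192 0.105     ]
bolt [ 0.52379274 -0.01543659  0.105     ]
br [0.51261007 0.21383221 0.105     ]
br [0.56059579 0.21398368 0.105     ]
br [ 0.54824146 -0.03340494  0.105     ]
br [ 0.4992923  -0.03193523  0.105     ]
```

View pics/w0c.png

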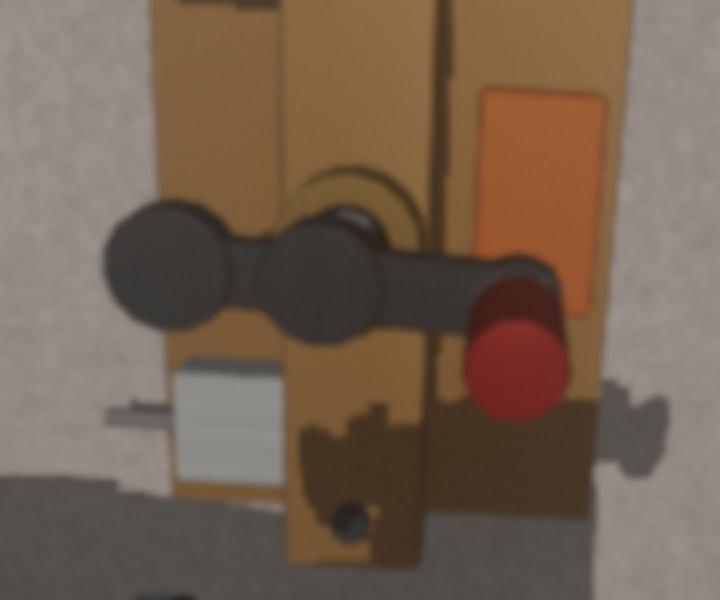

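Only the bright top disc was in the mask (centre about (318.5,192)), which puts the handle at about (0.5835,0.085). Wrist and top views average to an axis near (0.528,0.0885), 55.6 mm from the handle, which is consistent. Going down.

>>> {"op": "send_rows", "data": {
  "series": [0.1,-0.1,2.5,0,0,0,1,0.1,-0.1,5,0,0,0,1,0.1,-0.1,7.5,0,0,0,1,0.1,-0.1,9.5,0,0,0,1,0.1,-0.1,11.5,0,0,0,1,0.1,-0.1,12.8,0,0,0,1,0.1,-0.1,13.7,0,0,0,1,0.1,-0.1,13.7,0,0,0,1,0.1,-0.1,13.7,0,0,0,1]
}}

```text
clock: 3.3
tcp_pos: [0.5836, 0.0826, 0.1947]
orientation: [0.0, 0.707, 0.707, -0.0]
wrist_force: [-0.4, -0.1, 0.2]
finger_gap: 0.0854
```

```bash
python3 -c "
from h import *
im=read_camera('wrist');cv2.imwrite('pics/w1.png',im);st([.5835,.085,.193])"
```

```text
t 3.35 p [0.5842 0.0829 0.1954] x [ 0.  1. -0.] z [ 0.001 -0.    -1.   ] j [ 0.    0.35  0.01  1.23 -0.    1.58] F [ 0.   -1.29  0.23] gap 0.0854
shift cm [ 0.21 -0.07  0.24]
```

View pics/w1.png

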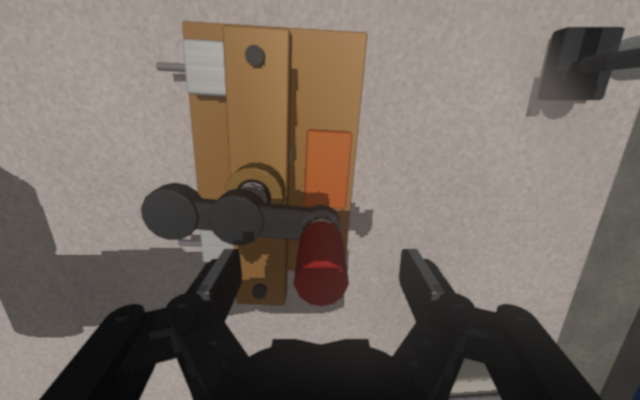

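The handle stands centred between the open fingers, top at about (321,283). Now a small correction, then close.

>>> {"op": "send_rows", "data": {
  "series": [0.2,0,0.2,0,0,0,1,0.2,0,0.2,0,0,0,0.15,0.2,0,0.2,0,0,0,0.15,0.2,0,0.2,0,0,0,0.15,0.2,0,0.2,0,0,0,0.15,0.2,0,0.2,0,0,0,0.15,0.2,0,0.2,0,0,0,0.15,0.2,0,0.2,0,0,0,0.15,0.2,0,0.2,0,0,0,0.15,0.2,0,0.2,0,0,0,0.15],
  "newtons": 40
}}

```text
clock: 4.18
tcp_pos: [0.5838, 0.0856, 0.1923]
orientation: [-0.0, 0.707, 0.707, 0.0]
wrist_force: [0.3, -0.1, -0.0]
finger_gap: 0.0252
```

```bash
python3 -c "
from h import *
im=read_camera('wrist');cv2.imwrite('pics/w2.png',im);st()"
```

```text
t 4.23 p [0.5838 0.0855 0.1923] x [-0.  1.  0.] z [ 0.  0. -1.] j [0.01 0.36 0.01 1.23 0.   1.58] F [-0.17  0.33  0.3 ] gap 0.025
```

View pics/w2.png

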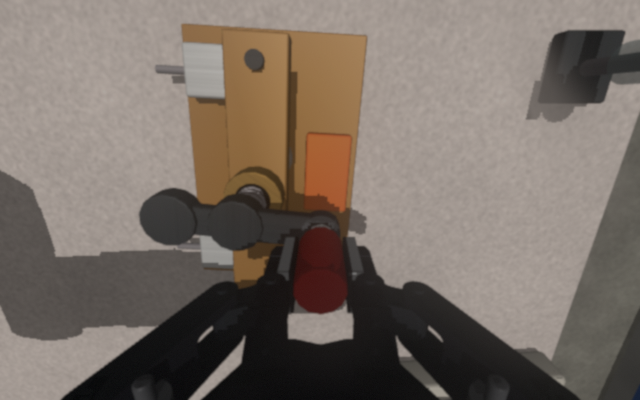

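Handle held (gap 25 mm, forces about 0). Arm direction is about -0.06 rad, so the axis is about (0.529,0.089). Next: a table of steps along the circle.

```bash
cat >>h.py <<'E'
def arc(a,step,n=10,dz=0,r=5.5):
    # rows: tool x (world y), tool y (world x), z
    out=[]
    for i in range(1,n+1):
        b=a+step*i; out+=[round(r*(np.sin(b)-np.sin(a)),2),round(r*(np.cos(b)-np.cos(a)),2),round(dz*i/n,2),0,0,0,0.15]
    print(a,"->",round(b,3),out)
E
python3 -c "
from h import *
arc(-.06,.05)
for k in range(5): arc(.44+.6*k,.06)"
```

```text
-0.06 -> 0.44 [np.float64(0.27), np.float64(0.01), 0.0, 0, 0, 0, 0.15, np.float64(0.55), np.float64(0.01), 0.0, 0, 0, 0, 0.15, np.float64(0.82), np.float64(-0.01), 0.0, 0, 0, 0, 0.15, np.float64(1.1), np.float64(-0.04), 0.0, 0, 0, 0, 0.15, np.float64(1.37), np.float64(-0.09), 0.0, 0, 0, 0, 0.15, np.float64(1.64), np.float64(-0.15), 0.0, 0, 0, 0, 0.15, np.float64(1.9), np.float64(-0.22), 0.0, 0, 0, 0, 0.15, np.float64(2.16), np.float64(-0.3), 0.0, 0, 0, 0, 0.15, np.float64(2.42), np.float64(-0.4), 0.0, 0, 0, 0, 0.15, np.float64(2.67), np.float64(-0.51), 0.0, 0, 0, 0, 0.15]
0.44 -> 1.04 [np.float64(0.29), np.float64(-0.15), 0.0, 0, 0, 0, 0.15, np.float64(0.58), np.float64(-0.32), 0.0, 0, 0, 0, 0.15, np.float64(0.85), np.float64(-0.5), 0.0, 0, 0, 0, 0.15, np.float64(1.12), np.float64(-0.7), 0.0, 0, 0, 0, 0.15, np.float64(1.37), np.float64(-0.91), 0.0, 0, 0, 0, 0.15, np.float64(1.6), np.float64(-1.14), 0.0, 0, 0, 0, 0.15, np.float64(1.83), np.float64(-1.39), 0.0, 0, 0, 0, 0.15, np.float64(2.03), np.float64(-1.64), 0.0, 0, 0, 0, 0.15, np.float64(2.23), np.float64(-1.91), 0.0, 0, 0, 0, 0.1
[... 1730 characters left out ...]
64(-2.37), np.float64(-1.73), 0.0, 0, 0, 0, 0.15, np.float64(-2.68), np.float64(-1.84), 0.0, 0, 0, 0, 0.15]
2.84 -> 3.44 [np.float64(-0.32), np.float64(-0.09), 0.0, 0, 0, 0, 0.15, np.float64(-0.64), np.float64(-0.16), 0.0, 0, 0, 0, 0.15, np.float64(-0.97), np.float64(-0.21), 0.0, 0, 0, 0, 0.15, np.float64(-1.3), np.float64(-0.24), 0.0, 0, 0, 0, 0.15, np.float64(-1.62), np.float64(-0.25), 0.0, 0, 0, 0, 0.15, np.float64(-1.95), np.float64(-0.24), 0.0, 0, 0, 0, 0.15, np.float64(-2.28), np.float64(-0.21), 0.0, 0, 0, 0, 0.15, np.float64(-2.61), np.float64(-0.16), 0.0, 0, 0, 0, 0.15, np.float64(-2.93), np.float64(-0.09), 0.0, 0, 0, 0, 0.15, np.float64(-3.25), np.float64(-0.01), 0.0, 0, 0, 0, 0.15]
```

>>> {"op": "send_rows", "data": {
  "series": [0,0,0.15,0,0,0,0.15,0,0,0.3,0,0,0,0.15,0,0,0.5,0,0,0,0.15,0,0,0.5,0,0,0,0.15,0,0,0.5,0,0,0,0.15]
}}

```text
clock: 4.65
tcp_pos: [0.5838, 0.0855, 0.1873]
orientation: [0.0, 0.707, 0.707, 0.0]
wrist_force: [-0.8, 0.4, 1.4]
finger_gap: 0.0251
```

>>> {"op": "send_rows", "data": {
  "series": [0.27,0.01,0,0,0,0,0.15,0.55,0.01,0,0,0,0,0.15,0.82,-0.01,0,0,0,0,0.15,1.1,-0.04,0,0,0,0,0.15,1.37,-0.09,0,0,0,0,0.15,1.64,-0.15,0,0,0,0,0.15,1.9,-0.22,0,0,0,0,0.15,2.16,-0.3,0,0,0,0,0.15,2.42,-0.4,0,0,0,0,0.15,2.67,-0.51,0,0,0,0,0.15]
}}

```text
clock: 5.48
tcp_pos: [0.5797, 0.1128, 0.1877]
orientation: [0.001, 0.707, 0.707, 0.001]
wrist_force: [3.5, -0.3, 1.8]
finger_gap: 0.0253
```

```bash
cat >>h.py <<'E'
def f(C=(.5289,.0888)):
    # mean of several readings; a camera call advances 0.05 s
    F=[]
    for _ in range(4): read_camera('wrist');s=get_state();F.append(s["wrist_force"])
    F=np.array(F);p=s["tcp_pos"];d=p[:2]-C;a=np.arctan2(d[1],d[0]);e=d/np.hypot(*d);m=F.mean(0)
    print("t",round(s["clock"],2),"p",p.round(4),"ang",round(a,3),"r",round(np.hypot(*d),4),"F",m.round(2),"sd",F.std(0).round(2),"rad",round(m[:2]@e,2),"tan",round(m[1]*e[0]-m[0]*e[1],2),"gap",round(s["finger_gap"],4))
E
python3 -c "
from h import *
f()"
```

```text
t 5.68 p [0.5794 0.1134 0.1877] ang 0.454 r 0.0562 F [4.55 2.16 1.92] sd [0.27 0.36 0.22] rad 5.03 tan -0.05 gap 0.0251
```

The hand is pushed outward by 5 N, so the true axis lies a little farther in +y: about (0.529,0.092). I'll use absolute targets and correct as I go.

```bash
cat >>h.py <<'E'
def arc2(cmd,C,a,step,n=10,dz=0,r=.055):
    out=[]
    for i in range(1,n+1):
        b=a+step*i; t=np.array(C)+r*np.array([np.cos(b),np.sin(b)])
        d=(t-cmd)*100; out+=[float(round(d[1],2)),float(round(d[0],2)),round(dz*i/n,2),0,0,0,0.15]
    e=np.array(cmd)+[out[-6]/100,out[-7]/100]
    print("to",round(b,3),"cmd",e.round(4)); print(out)
    return e,b
E
python3 -c "
from h import *
arc2([.5787,.1122],[.529,.0922],.4,.05)"
```

```text
to 0.9 cmd [0.5632 0.1353]
[0.39, -0.02, 0.0, 0, 0, 0, 0.15, 0.64, -0.14, 0.0, 0, 0, 0, 0.15, 0.87, -0.28, 0.0, 0, 0, 0, 0.15, 1.11, -0.43, 0.0, 0, 0, 0, 0.15, 1.33, -0.59, 0.0, 0, 0, 0, 0.15, 1.54, -0.76, 0.0, 0, 0, 0, 0.15, 1.75, -0.95, 0.0, 0, 0, 0, 0.15, 1.95, -1.14, 0.0, 0, 0, 0, 0.15, 2.13, -1.34, 0.0, 0, 0, 0, 0.15, 2.31, -1.55, 0.0, 0, 0, 0, 0.15]
```

>>> {"op": "send_rows", "data": {
  "series": [0.39,-0.02,0,0,0,0,0.15,0.64,-0.14,0,0,0,0,0.15,0.87,-0.28,0,0,0,0,0.15,1.11,-0.43,0,0,0,0,0.15,1.33,-0.59,0,0,0,0,0.15,1.54,-0.76,0,0,0,0,0.15,1.75,-0.95,0,0,0,0,0.15,1.95,-1.14,0,0,0,0,0.15,2.13,-1.34,0,0,0,0,0.15,2.31,-1.55,0,0,0,0,0.15]
}}

```text
clock: 6.52
tcp_pos: [0.5623, 0.1354, 0.1871]
orientation: [-0.0, 0.707, 0.707, -0.001]
wrist_force: [-0.1, -4.0, 1.8]
finger_gap: 0.0252
```

```bash
python3 -c "
from h import *
f((.529,.0922))"
```

```text
t 6.72 p [0.5619 0.1357 0.1869] ang 0.923 r 0.0545 F [-2.41 -2.09  2.76] sd [0.85 0.24 0.41] rad -3.12 tan 0.67 gap 0.025
```

```bash
cat >>h.py <<'E'
from scipy.optimize import least_squares
def cen(P,r=.055):
    P=np.array(P);s=least_squares(lambda c:np.hypot(*(P-c).T)-r,[.528,.09]);d=P[-1]-s.x;print("centre",s.x.round(4),"res mm",(s.fun*1e3).round(2),"ang",np.arctan2(d[1],d[0]));return s.x
E
python3 -c "
from h import *
C=cen([[.5838,.0855],[.5794,.1134],[.5619,.1357]])
e,b=arc2([.5632,.1353],C,.93,.05)"
```

```text
centre [0.5291 0.0915] res mm [ 0.06 -0.11  0.06] ang 0.9318919199064977
to 1.43 cmd [0.5368 0.146 ]
[0.19, -0.35, 0.0, 0, 0, 0, 0.15, 0.34, -0.58, 0.0, 0, 0, 0, 0.15, 0.47, -0.82, 0.0, 0, 0, 0, 0.15, 0.59, -1.07, 0.0, 0, 0, 0, 0.15, 0.71, -1.32, 0.0, 0, 0, 0, 0.15, 0.8, -1.58, 0.0, 0, 0, 0, 0.15, 0.89, -1.84, 0.0, 0, 0, 0, 0.15, 0.96, -2.1, 0.0, 0, 0, 0, 0.15, 1.02, -2.37, 0.0, 0, 0, 0, 0.15, 1.07, -2.64, 0.0, 0, 0, 0, 0.15]
```

Center (0.5291,0.0915) fits with 0.1 mm residuals. No drop yet: the vertical force rose to 2.8 N, which fits the spindle rising.

>>> {"op": "send_rows", "data": {
  "series": [0.19,-0.35,0,0,0,0,0.15,0.34,-0.58,0,0,0,0,0.15,0.47,-0.82,0,0,0,0,0.15,0.59,-1.07,0,0,0,0,0.15,0.71,-1.32,0,0,0,0,0.15,0.8,-1.58,0,0,0,0,0.15,0.89,-1.84,0,0,0,0,0.15,0.96,-2.1,0,0,0,0,0.15,1.02,-2.37,0,0,0,0,0.15,1.07,-2.64,0,0,0,0,0.15]
}}

```text
clock: 7.55
tcp_pos: [0.5367, 0.146, 0.1874]
orientation: [0.0, 0.707, 0.707, 0.0]
wrist_force: [2.4, -4.2, 2.4]
finger_gap: 0.0251
```

```bash
python3 -c "
from h import *
f((.5291,.0915))
arc2([.5368,.146],[.5291,.0915],1.43,.05)"
```

```text
t 7.75 p [0.5361 0.146  0.1871] ang 1.443 r 0.055 F [-0.15 -3.5   2.76] sd [0.52 0.27 0.62] rad -3.49 tan -0.3 gap 0.025
to 1.93 cmd [0.5098 0.143 ]
[0.03, -0.27, 0.0, 0, 0, 0, 0.15, 0.05, -0.55, 0.0, 0, 0, 0, 0.15, 0.05, -0.82, 0.0, 0, 0, 0, 0.15, 0.04, -1.1, 0.0, 0, 0, 0, 0.15, 0.02, -1.37, 0.0, 0, 0, 0, 0.15, -0.02, -1.64, 0.0, 0, 0, 0, 0.15, -0.07, -1.91, 0.0, 0, 0, 0, 0.15, -0.13, -2.18, 0.0, 0, 0, 0, 0.15, -0.21, -2.44, 0.0, 0, 0, 0, 0.15, -0.3, -2.7, 0.0, 0, 0, 0, 0.15]
```

```bash
python3 -c "
from h import *
arc2([.5368,.146],[.529,.0907],1.43,.05)"
```

```text
to 1.93 cmd [0.5097 0.1422]
[-0.05, -0.28, 0.0, 0, 0, 0, 0.15, -0.03, -0.56, 0.0, 0, 0, 0, 0.15, -0.03, -0.83, 0.0, 0, 0, 0, 0.15, -0.04, -1.11, 0.0, 0, 0, 0, 0.15, -0.06, -1.38, 0.0, 0, 0, 0, 0.15, -0.1, -1.65, 0.0, 0, 0, 0, 0.15, -0.15, -1.92, 0.0, 0, 0, 0, 0.15, -0.21, -2.19, 0.0, 0, 0, 0, 0.15, -0.29, -2.45, 0.0, 0, 0, 0, 0.15, -0.38, -2.71, 0.0, 0, 0, 0, 0.15]
```

>>> {"op": "send_rows", "data": {
  "series": [-0.05,-0.28,0,0,0,0,0.15,-0.03,-0.56,0,0,0,0,0.15,-0.03,-0.83,0,0,0,0,0.15,-0.04,-1.11,0,0,0,0,0.15,-0.06,-1.38,0,0,0,0,0.15,-0.1,-1.65,0,0,0,0,0.15,-0.15,-1.92,0,0,0,0,0.15,-0.21,-2.19,0,0,0,0,0.15,-0.29,-2.45,0,0,0,0,0.15,-0.38,-2.71,0,0,0,0,0.15]
}}

```text
clock: 8.58
tcp_pos: [0.5091, 0.1426, 0.1872]
orientation: [-0.0, 0.707, 0.707, 0.0]
wrist_force: [1.6, 3.8, 2.9]
finger_gap: 0.0252
```

```bash
python3 -c "
from h import *
f((.529,.0907))
arc2([.5097,.1422],[.529,.0907],1.93,.05)"
```

```text
t 8.78 p [0.5086 0.1423 0.187 ] ang 1.947 r 0.0555 F [-0.08  3.08  3.05] sd [0.63 0.31 0.25] rad 2.89 tan -1.05 gap 0.0251
to 2.43 cmd [0.4873 0.1266]
[-0.1, -0.26, 0.0, 0, 0, 0, 0.15, -0.22, -0.51, 0.0, 0, 0, 0, 0.15, -0.35, -0.75, 0.0, 0, 0, 0, 0.15, -0.49, -0.99, 0.0, 0, 0, 0, 0.15, -0.64, -1.22, 0.0, 0, 0, 0, 0.15, -0.8, -1.44, 0.0, 0, 0, 0, 0.15, -0.98, -1.65, 0.0, 0, 0, 0, 0.15, -1.16, -1.86, 0.0, 0, 0, 0, 0.15, -1.35, -2.05, 0.0, 0, 0, 0, 0.15, -1.56, -2.24, 0.0, 0, 0, 0, 0.15]
```

```bash
python3 -c "
from h import *
arc2([.5097,.1422],[.5286,.0912],1.94,.05)"
```

```text
to 2.44 cmd [0.4866 0.1267]
[-0.08, -0.35, 0.0, 0, 0, 0, 0.15, -0.19, -0.6, 0.0, 0, 0, 0, 0.15, -0.32, -0.84, 0.0, 0, 0, 0, 0.15, -0.47, -1.07, 0.0, 0, 0, 0, 0.15, -0.62, -1.3, 0.0, 0, 0, 0, 0.15, -0.79, -1.52, 0.0, 0, 0, 0, 0.15, -0.96, -1.73, 0.0, 0, 0, 0, 0.15, -1.15, -1.94, 0.0, 0, 0, 0, 0.15, -1.34, -2.13, 0.0, 0, 0, 0, 0.15, -1.55, -2.31, 0.0, 0, 0, 0, 0.15]
```

>>> {"op": "send_rows", "data": {
  "series": [-0.08,-0.35,0,0,0,0,0.15,-0.19,-0.6,0,0,0,0,0.15,-0.32,-0.84,0,0,0,0,0.15,-0.47,-1.07,0,0,0,0,0.15,-0.62,-1.3,0,0,0,0,0.15,-0.79,-1.52,0,0,0,0,0.15,-0.96,-1.73,0,0,0,0,0.15,-1.15,-1.94,0,0,0,0,0.15,-1.34,-2.13,0,0,0,0,0.15,-1.55,-2.31,0,0,0,0,0.15]
}}

```text
clock: 9.62
tcp_pos: [0.4866, 0.1264, 0.1872]
orientation: [0.0, 0.707, 0.707, 0.0]
wrist_force: [2.9, 1.2, -0.5]
finger_gap: 0.0248
```

```bash
python3 -c "
from h import *
f((.5286,.0912))
arc2([.4866,.1267],[.5286,.0912],2.44,.05)"
```

```text
t 9.82 p [0.4863 0.126  0.1872] ang 2.452 r 0.0548 F [ 2.02 -1.14 -0.32] sd [0.46 0.93 0.41] rad -2.28 tan -0.41 gap 0.0253
to 2.94 cmd [0.4747 0.1022]
[-0.21, -0.17, 0.0, 0, 0, 0, 0.15, -0.44, -0.33, 0.0, 0, 0, 0, 0.15, -0.67, -0.48, 0.0, 0, 0, 0, 0.15, -0.91, -0.62, 0.0, 0, 0, 0, 0.15, -1.15, -0.75, 0.0, 0, 0, 0, 0.15, -1.4, -0.86, 0.0, 0, 0, 0, 0.15, -1.66, -0.96, 0.0, 0, 0, 0, 0.15, -1.92, -1.05, 0.0, 0, 0, 0, 0.15, -2.18, -1.13, 0.0, 0, 0, 0, 0.15, -2.45, -1.19, 0.0, 0, 0, 0, 0.15]
```

The drop happened: vertical force fell from 3.05 to -0.3 N (3.4 N less) at about 2.45 rad, with the crank about 2.5 rad backward, held more than 0.2 s. Now press 6 mm down and turn forward, following the lead.

>>> {"op": "send_rows", "data": {
  "series": [0,0,0.2,0,0,0,0.15,0,0,0.4,0,0,0,0.15,0,0,0.6,0,0,0,0.15,0,0,0.6,0,0,0,0.15]
}}

```text
clock: 10.15
tcp_pos: [0.4867, 0.1264, 0.181]
orientation: [0.0, 0.707, 0.707, -0.0]
wrist_force: [1.8, -2.2, 3.2]
finger_gap: 0.0251
```

```bash
python3 -c "
from h import *
C=cen([[.5838,.0855],[.5794,.1134],[.5619,.1357],[.5361,.146],[.5086,.1423],[.4863,.126]])
f(C)
cmd,b=[.4866,.1267],2.45
for k in range(3): cmd,b=arc2(cmd,C,b,-.09,dz=.11)"
```

```text
centre [0.5291 0.0914] res mm [ 0.01 -0.11  0.11  0.04 -0.13  0.04] ang 2.461867085469009
t 10.35 p [0.4867 0.1266 0.1814] ang 2.449 r 0.055 F [ 2.37 -2.56  2.54] sd [0.21 0.26 0.54] rad -3.46 tan 0.46 gap 0.0248
to 1.55 cmd [0.5303 0.1464]
[0.34, 0.35, 0.01, 0, 0, 0, 0.15, 0.68, 0.71, 0.02, 0, 0, 0, 0.15, 0.98, 1.1, 0.03, 0, 0, 0, 0.15, 1.25, 1.52, 0.04, 0, 0, 0, 0.15, 1.47, 1.96, 0.06, 0, 0, 0, 0.15, 1.66, 2.42, 0.07, 0, 0, 0, 0.15, 1.8, 2.89, 0.08, 0, 0, 0, 0.15, 1.9, 3.38, 0.09, 0, 0, 0, 0.15, 1.96, 3.87, 0.1, 0, 0, 0, 0.15, 1.97, 4.37, 0.11, 0, 0, 0, 0.15]
to 0.65 cmd [0.5729 0.1247]
[-0.03, 0.49, 0.01, 0, 0, 0, 0.15, -0.11, 0.98, 0.02, 0, 0, 0, 0.15, -0.23, 1.46, 0.03, 0, 0, 0, 0.15, -0.39, 1.92, 0.04, 0, 0, 0, 0.15, -0.6, 2.38, 0.06, 0, 0, 0, 0.15, -0.84, 2.81, 0.07, 0, 0, 0, 0.15, -1.12, 3.21, 0.08, 0, 0, 0, 0.15, -1.44, 3.59, 0.09, 0, 0, 0, 0.15, -1.79, 3.94, 0.1, 0, 0, 0, 0.15, -2.17, 4.26, 0.11, 0, 0, 0, 0.15]
to -0.25 cmd [0.5824 0.0778]
[-0.41, 0.28, 0.01, 0, 0, 0, 0.15, -0.84, 0.52, 0.02, 0, 0, 0, 0.15, -1.29, 0.73, 0.03, 0, 0, 0, 0.15, -1.76, 0.89, 0.04, 0, 0, 0, 0.15, -2.24, 1.01, 0.06, 0, 0, 0, 0.15, -2.73, 1.09, 0.07, 0, 0, 0, 0.15, -3.22, 1.12, 0.08, 0, 0, 0, 0.15, -3.71, 1.11, 0.09, 0, 0, 0, 0.15, -4.21, 1.05, 0.1, 0, 0, 0, 0.15, -4.69, 0.95, 0.11, 0, 0, 0, 0.15]
```

>>> {"op": "send_rows", "data": {
  "series": [0.34,0.35,0.01,0,0,0,0.15,0.68,0.71,0.02,0,0,0,0.15,0.98,1.1,0.03,0,0,0,0.15,1.25,1.52,0.04,0,0,0,0.15,1.47,1.96,0.06,0,0,0,0.15,1.66,2.42,0.07,0,0,0,0.15,1.8,2.89,0.08,0,0,0,0.15,1.9,3.38,0.09,0,0,0,0.15,1.96,3.87,0.1,0,0,0,0.15,1.97,4.37,0.11,0,0,0,0.15]
}}

```text
clock: 11.18
tcp_pos: [0.53, 0.1465, 0.1798]
orientation: [-0.001, 0.707, 0.707, -0.001]
wrist_force: [-1.7, -4.4, 2.7]
finger_gap: 0.0247
```

```bash
python3 -c "
from h import *
f((.5291,.0914))"
```

```text
t 11.38 p [0.5312 0.1464 0.1803] ang 1.532 r 0.0551 F [ 1.96 -4.09  2.56] sd [0.25 0.49 0.22] rad -4.01 tan -2.12 gap 0.0251
```

Vertical force is steady while descending, so the spindle follows the thread. Continuing.

>>> {"op": "send_rows", "data": {
  "series": [-0.03,0.49,0.01,0,0,0,0.15,-0.11,0.98,0.02,0,0,0,0.15,-0.23,1.46,0.03,0,0,0,0.15,-0.39,1.92,0.04,0,0,0,0.15,-0.6,2.38,0.06,0,0,0,0.15,-0.84,2.81,0.07,0,0,0,0.15,-1.12,3.21,0.08,0,0,0,0.15,-1.44,3.59,0.09,0,0,0,0.15,-1.79,3.94,0.1,0,0,0,0.15,-2.17,4.26,0.11,0,0,0,0.15]
}}

```text
clock: 12.22
tcp_pos: [0.5732, 0.1244, 0.179]
orientation: [-0.0, 0.707, 0.707, -0.0]
wrist_force: [-5.0, -0.4, 2.6]
finger_gap: 0.0251
```

```bash
python3 -c "
from h import *
f((.5291,.0914))"
```

```text
t 12.42 p [0.5737 0.1237 0.1793] ang 0.627 r 0.0551 F [-1.8  -3.41  2.07] sd [0.37 0.5  0.65] rad -3.46 tan -1.7 gap 0.0249
```

>>> {"op": "send_rows", "data": {
  "series": [-0.41,0.28,0.01,0,0,0,0.15,-0.84,0.52,0.02,0,0,0,0.15,-1.29,0.73,0.03,0,0,0,0.15,-1.76,0.89,0.04,0,0,0,0.15,-2.24,1.01,0.06,0,0,0,0.15,-2.73,1.09,0.07,0,0,0,0.15,-3.22,1.12,0.08,0,0,0,0.15,-3.71,1.11,0.09,0,0,0,0.15,-4.21,1.05,0.1,0,0,0,0.15,-4.69,0.95,0.11,0,0,0,0.15]
}}

```text
clock: 13.25
tcp_pos: [0.5824, 0.0773, 0.178]
orientation: [0.0, 0.707, 0.707, 0.0]
wrist_force: [-4.2, 3.4, 2.8]
finger_gap: 0.0253
```

```bash
python3 -c "
from h import *
f((.5291,.0914))
cmd,b=[.5824,.0778],-.25
for k in range(2): cmd,b=arc2(cmd,(.5291,.0914),b,-.09,dz=.115,r=.0547)"
```

```text
t 13.45 p [0.5822 0.0767 0.178 ] ang -0.27 r 0.0551 F [-4.12 -0.58  2.16] sd [0.71 0.89 0.35] rad -3.82 tan -1.66 gap 0.025
to -1.15 cmd [0.5514 0.0415]
[-0.46, -0.17, 0.01, 0, 0, 0, 0.15, -0.92, -0.36, 0.02, 0, 0, 0, 0.15, -1.36, -0.58, 0.03, 0, 0, 0, 0.15, -1.77, -0.85, 0.05, 0, 0, 0, 0.15, -2.16, -1.15, 0.06, 0, 0, 0, 0.15, -2.53, -1.48, 0.07, 0, 0, 0, 0.15, -2.86, -1.84, 0.08, 0, 0, 0, 0.15, -3.15, -2.24, 0.09, 0, 0, 0, 0.15, -3.41, -2.66, 0.1, 0, 0, 0, 0.15, -3.63, -3.1, 0.12, 0, 0, 0, 0.15]
to -2.05 cmd [0.5039 0.0429]
[-0.18, -0.45, 0.01, 0, 0, 0, 0.15, -0.32, -0.93, 0.02, 0, 0, 0, 0.15, -0.42, -1.41, 0.03, 0, 0, 0, 0.15, -0.47, -1.9, 0.05, 0, 0, 0, 0.15, -0.48, -2.39, 0.06, 0, 0, 0, 0.15, -0.44, -2.88, 0.07, 0, 0, 0, 0.15, -0.36, -3.37, 0.08, 0, 0, 0, 0.15, -0.24, -3.84, 0.09, 0, 0, 0, 0.15, -0.07, -4.31, 0.1, 0, 0, 0, 0.15, 0.14, -4.75, 0.12, 0, 0, 0, 0.15]
```

>>> {"op": "send_rows", "data": {
  "series": [-0.46,-0.17,0.01,0,0,0,0.15,-0.92,-0.36,0.02,0,0,0,0.15,-1.36,-0.58,0.03,0,0,0,0.15,-1.77,-0.85,0.05,0,0,0,0.15,-2.16,-1.15,0.06,0,0,0,0.15,-2.53,-1.48,0.07,0,0,0,0.15,-2.86,-1.84,0.08,0,0,0,0.15,-3.15,-2.24,0.09,0,0,0,0.15,-3.41,-2.66,0.1,0,0,0,0.15,-3.63,-3.1,0.12,0,0,0,0.15]
}}

```text
clock: 14.28
tcp_pos: [0.5513, 0.041, 0.1769]
orientation: [0.0, 0.707, 0.707, 0.0]
wrist_force: [0.9, 2.4, 2.0]
finger_gap: 0.0252
```

```bash
python3 -c "
from h import *
f((.5291,.0914))"
```

```text
t 14.48 p [0.5504 0.0407 0.1766] ang -1.174 r 0.055 F [-1.77  0.03  2.4 ] sd [0.32 0.59 0.34] rad -0.71 tan -1.63 gap 0.0248
```

>>> {"op": "send_rows", "data": {
  "series": [-0.18,-0.45,0.01,0,0,0,0.15,-0.32,-0.93,0.02,0,0,0,0.15,-0.42,-1.41,0.03,0,0,0,0.15,-0.47,-1.9,0.05,0,0,0,0.15,-0.48,-2.39,0.06,0,0,0,0.15,-0.44,-2.88,0.07,0,0,0,0.15,-0.36,-3.37,0.08,0,0,0,0.15,-0.24,-3.84,0.09,0,0,0,0.15,-0.07,-4.31,0.1,0,0,0,0.15,0.14,-4.75,0.12,0,0,0,0.15]
}}

```text
clock: 15.32
tcp_pos: [0.5032, 0.0428, 0.1756]
orientation: [0.0, 0.707, 0.707, -0.0]
wrist_force: [1.9, -0.7, 2.3]
finger_gap: 0.0253
```

```bash
python3 -c "
from h import *
f((.5291,.0914))
cmd,b=[.5039,.0429],-2.05
for k in range(2): cmd,b=arc2(cmd,(.5291,.0914),b,-.09,dz=.115,r=.055)"
```

```text
t 15.52 p [0.5023 0.0434 0.1751] ang -2.08 r 0.055 F [-1.3   1.39  2.37] sd [0.58 0.36 0.2 ] rad -0.58 tan -1.81 gap 0.0253
to -2.95 cmd [0.4751 0.0809]
[0.22, -0.44, 0.01, 0, 0, 0, 0.15, 0.5, -0.85, 0.02, 0, 0, 0, 0.15, 0.82, -1.23, 0.03, 0, 0, 0, 0.15, 1.18, -1.57, 0.05, 0, 0, 0, 0.15, 1.56, -1.89, 0.06, 0, 0, 0, 0.15, 1.97, -2.16, 0.07, 0, 0, 0, 0.15, 2.4, -2.4, 0.08, 0, 0, 0, 0.15, 2.85, -2.6, 0.09, 0, 0, 0, 0.15, 3.32, -2.76, 0.1, 0, 0, 0, 0.15, 3.8, -2.88, 0.12, 0, 0, 0, 0.15]
to -3.85 cmd [0.4873 0.1272]
[0.49, -0.07, 0.01, 0, 0, 0, 0.15, 0.99, -0.1, 0.02, 0, 0, 0, 0.15, 1.48, -0.08, 0.03, 0, 0, 0, 0.15, 1.97, -0.02, 0.05, 0, 0, 0, 0.15, 2.46, 0.08, 0.06, 0, 0, 0, 0.15, 2.93, 0.23, 0.07, 0, 0, 0, 0.15, 3.38, 0.42, 0.08, 0, 0, 0, 0.15, 3.82, 0.65, 0.09, 0, 0, 0, 0.15, 4.24, 0.92, 0.1, 0, 0, 0, 0.15, 4.63, 1.22, 0.12, 0, 0, 0, 0.15]
```

>>> {"op": "send_rows", "data": {
  "series": [0.22,-0.44,0.01,0,0,0,0.15,0.5,-0.85,0.02,0,0,0,0.15,0.82,-1.23,0.03,0,0,0,0.15,1.18,-1.57,0.05,0,0,0,0.15,1.56,-1.89,0.06,0,0,0,0.15,1.97,-2.16,0.07,0,0,0,0.15,2.4,-2.4,0.08,0,0,0,0.15,2.85,-2.6,0.09,0,0,0,0.15,3.32,-2.76,0.1,0,0,0,0.15,3.8,-2.88,0.12,0,0,0,0.15]
}}

```text
clock: 16.35
tcp_pos: [0.475, 0.0814, 0.1744]
orientation: [0.0, 0.707, 0.707, 0.0]
wrist_force: [2.5, -1.5, 1.9]
finger_gap: 0.0251
```

```bash
python3 -c "
from h import *
f((.5291,.0914))"
```

```text
t 16.55 p [0.4749 0.0819 0.1743] ang -2.968 r 0.055 F [1.72 1.88 2.36] sd [0.67 0.97 0.43] rad -2.02 tan -1.56 gap 0.025
```

>>> {"op": "send_rows", "data": {
  "series": [0.49,-0.07,0.01,0,0,0,0.15,0.99,-0.1,0.02,0,0,0,0.15,1.48,-0.08,0.03,0,0,0,0.15,1.97,-0.02,0.05,0,0,0,0.15,2.46,0.08,0.06,0,0,0,0.15,2.93,0.23,0.07,0,0,0,0.15,3.38,0.42,0.08,0,0,0,0.15,3.82,0.65,0.09,0,0,0,0.15,4.24,0.92,0.1,0,0,0,0.15,4.63,1.22,0.12,0,0,0,0.15]
}}

```text
clock: 17.38
tcp_pos: [0.4875, 0.1275, 0.1731]
orientation: [0.0, 0.707, 0.707, -0.0]
wrist_force: [1.6, -3.6, 2.8]
finger_gap: 0.0254
```

>>> {"op": "send_rows", "data": {
  "series": [0,0,0,0,0,0,0.15,0,0,0,0,0,0,0.15,0,0,0,0,0,0,0.15,0,0,0,0,0,0,0.15]
}}

```text
clock: 17.72
tcp_pos: [0.4877, 0.1276, 0.1734]
orientation: [-0.0, 0.707, 0.707, 0.001]
wrist_force: [3.5, 0.4, 2.4]
finger_gap: 0.0251
```

```bash
python3 -c "
from h import *
f((.5291,.0914));f((.5291,.0914));cv2.imwrite('pics/w3.png',read_camera('wrist'))"
```

```text
t 17.92 p [0.4874 0.1273 0.1733] ang 2.431 r 0.055 F [3.54 1.02 2.07] sd [0.4  0.22 0.18] rad -2.02 tan -3.08 gap 0.0251
t 18.12 p [0.4873 0.1272 0.1732] ang 2.434 r 0.055 F [3.36 0.48 2.69] sd [0.14 0.45 0.47] rad -2.24 tan -2.55 gap 0.0248
```

View pics/w3.png

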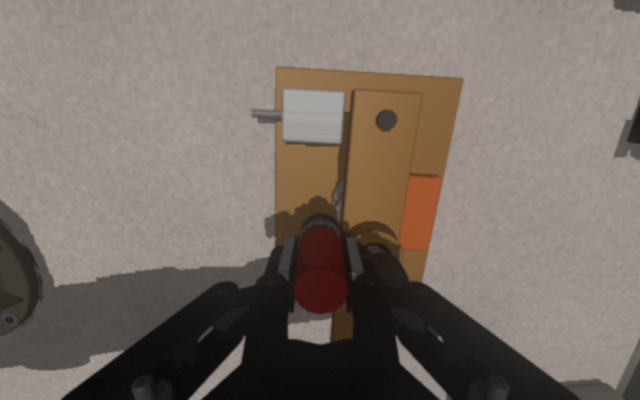

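```bash
python3 -c "
from h import *
print(get_state()['qvel'].round(3));print(hand_in())"
```

```text
[ 0.001  0.001 -0.     0.002 -0.     0.002]
the job is handed in; nothing more can be done
None
```

The spindle is started. I turned the crank backward until it dropped into the thread start, then forward one full turn. The job was handed in at about 18 s of the 72 s, with the gripper still holding the handle. `hand_in()` gives no verdict, so these are my own checks:

- **Drop:** pressing lightly, I turned backward from about -0.1 to 2.45 rad (world angle, about 2.5 rad of turn). The vertical force fell from 3.05 to -0.3 N, about the 3 N expected. I held there for more than 0.2 s.
- **Forward turn:** I pressed down 6 mm and turned clockwise 6.3 rad while lowering the hand with the lead. The vertical force stayed at 2.1 to 2.6 N all the way, so the spindle followed without binding.
- **Depth:** the hand came down 8.1 mm at the same push, which puts the spindle about 16 mm below the crest. This is worked out from hand height and force, because the spindle joint can't be read directly.
- **At the end:** the arm was at rest. The fingers closed on the handle (25 mm gap, 40 N grip set), and the last wrist picture shows the handle sitting between the pads as it did at the grasp.
- **Bystanders:** I did not recheck the loose items with a picture. The arm stayed above or clear of them, and no unexpected forces appeared.

**Disagreement:** the first camera estimates of the spindle axis differed by about 5 mm between views. I settled it from the side forces and the handle's path during the turn, giving (0.529, 0.0914). Side forces of 2 to 5 N remained, far below the limits.

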